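# Socket the upper rack tier onto its base

### The arm

A 6-joint arm with a two-finger parallel gripper is mounted at the origin on a cart in front of the work surface, level with it; the furniture and walls round the work are solid. World frame = base frame: x ahead of the robot, y to its left, z up, the work surface at z = 0. Lengths are in m, angles in rad, forces in N, time in s.
With the tool pointing down it reaches from about 0.325 to 0.875 m from the base axis. Payload 4.4 kg.
Tool frame: the origin (TCP) lies at the very end of the fingers, on their centre line; the grasp point (between the pads) lies 19 mm behind it (ctrl.pinch_z is the distance from the TCP to the grasp point, in m); z points along the fingers, y is the line along which they close (so a half turn about z gives the same grasp; the last joint's range is limited). The gripper opens to 85 mm and grips with 20 to 120 N. Pads are 22 mm wide; open, the fingers measure 114 mm over their backs; the gripper's body (76 mm by 85 mm) begins 54 mm behind the grasp point. The pads swing forward as they close: fully open they stand 13 mm farther back than shut.
Start: joints at [1.026, 0.207, 1.542, -0, 1.393, -0.15], TCP at [0.221, 0.531, 0.231] pointing down, gripper open.
Joint ranges: [-2.73, 2.73], [-0.86, 2.22], [0.23, 2.46], [-1.11, 4.25], [0.08, 2.63], [-2.82, 2.82]. Speed limits (rad/s): [2.79, 2.79, 3.14, 3.14, 3.14, 3.14].

### API

Orientations are given as a 3x3 rotation matrix whose columns are the frame's x, y, z axes.
In Python, from rig import ctrl, eoat, inverse_kinematics, eyes, get_clock, get_q, get_joint_vel, get_joint_efforts, get_tcp_pos, get_ee_rot, get_wrist_force, get_moment, get_opening, get_finger_force gives the robot as it stands. Calls block until the motion is done:
- ctrl.movep(position, orientation): joint-space move of the TCP to a pose.
- ctrl.move_l(position, attitude=None, feed=0.15, contact_N=None): straight line of the TCP; attitude=None keeps the orientation; feed is the mean speed in m/s. With contact_N (N) it stops when the force on the tool has changed by that much, and returns True; else False.
- ctrl.move_joints(angles): joint-space move.
- eoat.grip(opening, strength=None): opening from 0.0 (shut) to 1.0 (fully open); strength is the grip in N (None keeps the last); returns when the fingers have stopped.
- ctrl.sleep(seconds).
- inverse_kinematics(position, orientation): joint angles nearest the present ones, or None.
- eyes.snapshot(name): name is "scene" or "top"; returns the picture (480x640x3 uint8, red, green, blue); there is no depth.
- eyes.camera_model(name): a dict with "mtx" (3x3 intrinsics, pixels), "dist" ([k1, k2, p1, p2, k3] as OpenCV has them; the pictures are not rectified), "view" (4x4, takes a point from world to camera coordinates). Camera axes: x right, y up, looking along -z (the intrinsics and any distortion apply to the point x, -y, -z); pixel columns grow to the right and rows downward; lengths in m; the calibration is good to about 2 mm. A picture is of the moment at which its call begins. camera_model takes no time and is no camera call.
A pose or a line that the arm cannot do raises ctrl.Unreachable and nothing moves.
- ctrl.hand_in(): hands the job in; it is judged then, once.
Readings, each from a call of its own:
- get_clock(): time.
- get_q(): joint angles.
- get_joint_vel(): joint speeds.
- get_joint_efforts(): joint torques, N m.
- get_tcp_pos(): TCP position.
- get_ee_rot(): TCP orientation.
- get_wrist_force(): force on the tool from outside, world axes, zero at the start.
- get_moment(): the same for the moment, N m.
- get_opening(): opening from 0.0 (shut) to 1.0 (fully open).
- get_finger_force(): force on a finger pad.
Only numpy, scipy, OpenCV 4.12 (cv2) and the standard library are available. Lean on these libraries where they do the work, as an engineer would, in place of code of your own. Each camera call takes 0.05 s, during which the arm holds its last target. There are 200 camera calls.

### The job

Pick up the blue rack tier by its handle and stack it on the blue base, not the yellow one: all four corner posts go into the base's four corner sockets. Lower the posts well into the sockets before you let go, and leave the tier seated fully home and level.

Things in the scene. Friction and masses are not known exactly. Their poses are not given: they have to be found in the camera images.
- tier_center (a point): loose blue tier, 124 x 94 mm, 124 high, about 0.35 kg: deck on 4 round steel posts (14 mm thick, tapered feet, 50 mm below deck) at x = +-55, y = +-40 mm. This point: its centre, 62 mm above the feet; x along the long side, z up. Black-sleeved handle bar along x, 18 mm wide and high, 70 long, middle 53 mm above this point, 40 mm free under it. Half a turn is the same. Seated: this point 62 mm above socket floors
- base_blue_seat (a point): blue rack base, 150 x 120 mm, 62 high, fixed to the bench, a felt wheel on its deck. Four square corner sockets, centres at x = +-55, y = +-40 mm: mouth 40 mm wide at the top (62 mm above the bench), narrowing to a 26 mm bore from 50 mm down to the floor at 30 mm. This point: on the centre line at socket floor height, 30 mm above the bench; x along the long side, z up
- base_yellow_seat (a point): yellow rack base, 150 x 120 mm, 62 high, fixed to the bench, a small tin on its deck. Four square corner sockets, centres at x = +-55, y = +-40 mm: mouth 40 mm wide at the top (62 mm above the bench), narrowing to a 26 mm bore from 50 mm down to the floor at 30 mm. This point: on the centre line at socket floor height, 30 mm above the bench; x along the long side, z up; not to be used

How it is judged:
By the outcome, as a careful person would: the job done as asked, in the order asked, and still so for the second after the job is handed in, with the robot touching nothing.
It also fails if it takes over 35 s, if anything falls off the work surface, if the arm or the gripper's body presses on something with over 40 N, if the wrist force passes 120 N, or if a joint passes its speed limit or range.

## Working session

There is one attempt and no reset: what is moved stays moved. The work goes in short steps, each a Python script; the robot and the scene stay as the last script left them, time stands still between calls to the robot, and variables do not carry over. Pictures are saved under pics/ and viewed, at most 10 in all, crops included, and the job is handed in when it is done.

```bash
mkdir -p pics; python3 - <<'E'
from rig import *
import cv2,numpy as np
for n in("scene","top"):
    cv2.imwrite(f"pics/{n}0.png",cv2.cvtColor(eyes.snapshot(n),cv2.COLOR_RGB2BGR))
    m=eyes.camera_model(n);print(n,np.round(m["mtx"],1).tolist(),m["dist"]);print(np.round(m["view"],3).tolist())
print(get_clock(),ctrl.pinch_z)
E
```

```text
scene [[472.4, 0.0, 313.3], [0.0, 472.4, 239.1], [0.0, 0.0, 1.0]] [-0.12859335  0.          0.          0.          0.        ]
[[0.918, -0.396, 0.017, -0.483], [0.236, 0.582, 0.778, -0.21], [-0.318, -0.71, 0.628, -0.924], [0.0, 0.0, 0.0, 1.0]]
top [[617.2, 0.0, 319.7], [0.0, 617.2, 243.9], [0.0, 0.0, 1.0]] [-0.1410534  0.         0.         0.         0.       ]
[[0.017, -1.0, 0.007, -0.009], [0.984, 0.018, 0.176, -0.561], [-0.176, 0.004, 0.984, -1.275], [0.0, 0.0, 0.0, 1.0]]
0.1 0.0187
```

View pics/scene0.png

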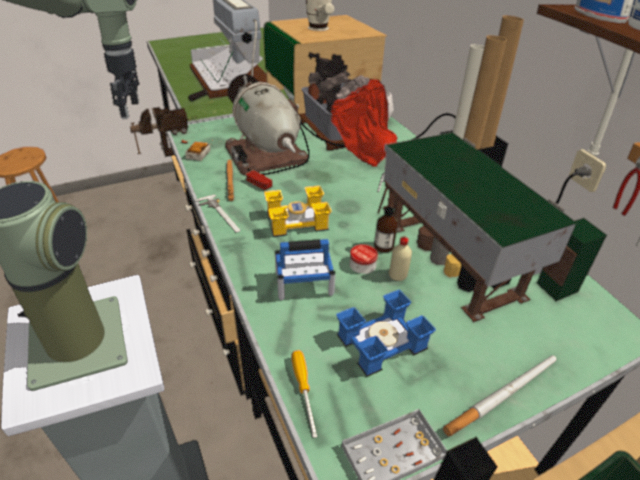

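View pics/top0.png

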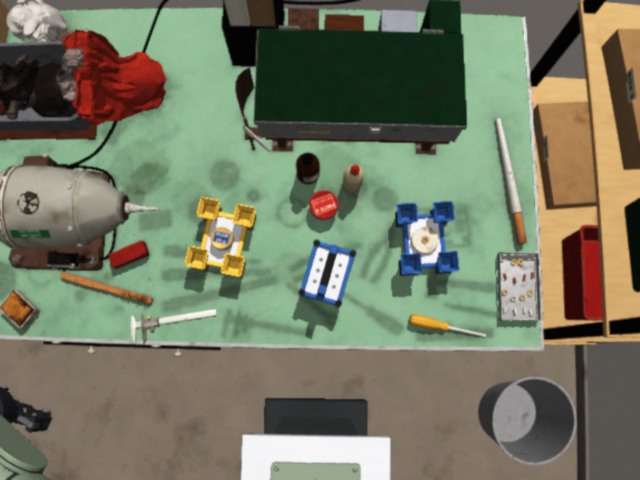

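The top view shows the tier at about (327,273), the blue base at about (427,239) and the yellow one at (221,236). Next I'll enlarge the tier and the blue base.

```bash
python3 - <<'E'
import cv2,numpy as np
t=cv2.imread("pics/top0.png");s=cv2.imread("pics/scene0.png")
cv2.imwrite("pics/topcrop.png",cv2.resize(t[195:315,295:465][:, :],(0,0),fx=4.7,fy=4.7,interpolation=cv2.INTER_CUBIC))
cv2.imwrite("pics/scenecrop.png",cv2.resize(s[230:380,265:445],(0,0),fx=4,fy=4,interpolation=cv2.INTER_CUBIC))
E
```

```text
(no output)
```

View pics/topcrop.png

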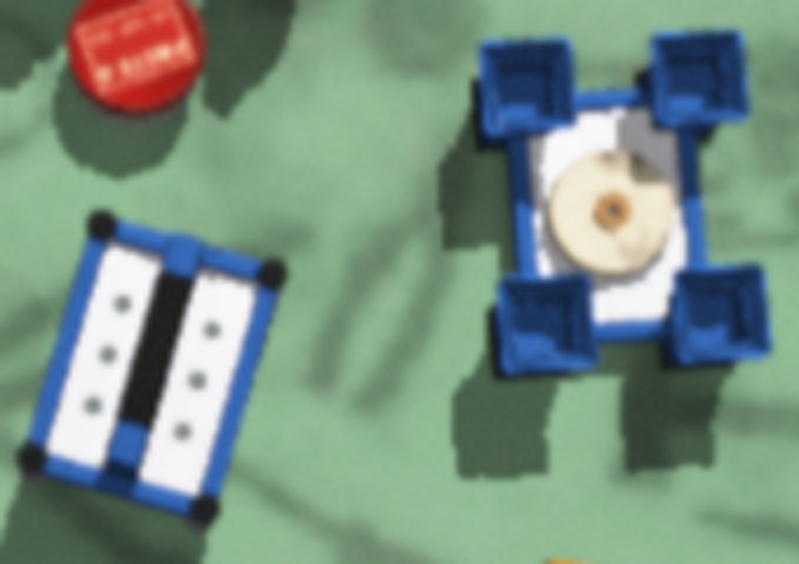

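View pics/scenecrop.png

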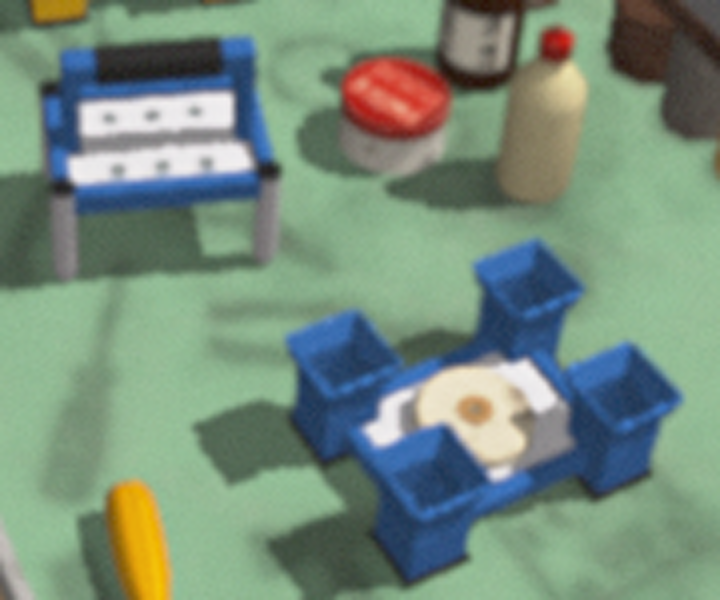

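Top crop: tier caps at (102,225), (272,273), (33,458), (204,510) and the sleeve middle at (155,348). Blue socket mouths are at (527,86), (700,77), (547,325), (720,313). Scene crop: mouths at (345,347), (529,276), (622,384), (430,470); caps at (48,90), (62,187), (268,170). I'll fit both poses to these.

```bash
cat > h.py <<'E'
from rig import *
import cv2,numpy as np
from scipy.optimize import least_squares
M={n:eyes.camera_model(n) for n in("scene","top")}
F=np.diag([1.,-1,-1])
def proj(n,P):
    m=M[n];V=np.array(m["view"]);R=F@V[:3,:3];t=F@V[:3,3]
    return cv2.projectPoints(np.array(P,float).reshape(-1,1,3),cv2.Rodrigues(R)[0],t,np.array(m["mtx"]),np.array(m["dist"]))[0][:,0]
def place(p,L,z):
    c,s=np.cos(p[2]),np.sin(p[2])
    return [[p[0]+c*x-s*y,p[1]+s*x+c*y,z] for x,y in L]
def fit(obs,p0): # obs: list (cam, local pts, z, pix)
    f=lambda p:np.concatenate([(proj(n,place(p,L,z))-u).ravel() for n,L,z,u in obs])
    r=least_squares(f,p0);return r.x,f(r.x).reshape(-1,2)
T=lambda a:(np.array(a)+.5)/4.7-.5+[295,195]
S=lambda a:(np.array(a)+.5)/4-.5+[265,230]
def down(yaw): # tool y along yaw+90
    c,s=np.cos(yaw),np.sin(yaw);return np.array([[c,s,0],[s,-c,0],[0,0,-1.]])
E
cat > m.py <<'E'
from h import *
A,B=.055,.04
# top picture: up=+x, left=+y ; order TL,TR,BL,BR
L=[(A,B),(A,-B),(-A,B),(-A,-B)]
bt=("top",L,.062,T([(527,86),(700,77),(547,325),(720,313)]))
bs=("scene",[L[0],L[1],L[3],L[2]],.062,S([(345,347),(529,276),(622,384),(430,470)]))
tt=("top",L,.068,T([(102,225),(272,273),(33,458),(204,510)]))
th=("top",[(0,0)],.124,T([(155,348)]))
for o,p0 in(([bt],[.55,-.2,0]),([bt,bs],[.55,-.2,0]),([tt],[.5,0,0]),([tt,th],[.5,0,0])):
    p,r=fit(o,p0);print(np.round(p,4),np.round(r,1).tolist())
p=fit([tt,th],[.5,0,0])[0]
print(4*(proj("scene",place(p,L,.068))-[265,230])) 
E
python3 m.py
```

```text
[ 0.5781 -0.2291  0.0731] [[0.0, 0.1], [-0.2, 0.1], [-0.1, -0.3], [0.2, 0.1]]
[ 0.579  -0.2287  0.8356] [[-11.0, 19.8], [-23.3, -4.7], [23.1, 3.7], [10.5, -20.7], [21.3, -20.1], [14.1, 7.2], [-19.5, 21.7], [-13.6, -10.9]]
[ 0.4973 -0.0154 -0.2673] [[-0.1, -0.1], [0.1, 0.2], [-0.2, 0.1], [0.2, -0.2]]
[ 0.4973 -0.0153 -0.2673] [[-0.1, -0.1], [0.1, 0.2], [-0.2, 0.0], [0.2, -0.3], [0.1, 0.1]]
[[245.36582286  70.01559498]
 [269.49302825 165.77621684]
 [ 50.7481892   85.05905075]
 [ 63.22914644 182.96148001]]
```

The top fit is sub-pixel, and the scene view agrees for the tier. Now I'll grasp and lift it, carry it over the base, then look again.

```bash
cat > g.py <<'E'
from h import *
A,B=.055,.04
bs=("scene",[(-A,B),(A,B),(A,-B),(-A,-B)],.062,S([(345,347),(529,276),(622,384),(430,470)]))
bt=("top",[(A,B),(A,-B),(-A,B),(-A,-B)],.062,T([(527,86),(700,77),(547,325),(720,313)]))
p,r=fit([bt,bs],[.578,-.229,.07]);print(np.round(p,4),np.round(r,1).tolist())
x,y,w=.4973,-.0153,-.2673
q0=get_q()
best=None
for k in(0,np.pi):
    q=inverse_kinematics([x,y,.22],down(w+k))
    if q is not None and (best is None or abs(q[5]-q0[5])<best[0]): best=(abs(q[5]-q0[5]),k,q)
k=best[1];print("k",k,np.round(best[2],2))
np.save("k.npy",k)
t=get_tcp_pos();ctrl.move_l([t[0],t[1],.28],feed=.2)
ctrl.movep([x,y,.20],down(w+k))
ctrl.move_l([x,y,.093],feed=.12,contact_N=10)
print(get_tcp_pos(),get_clock())
eoat.grip(0.0,80)
print(get_opening(),get_finger_force(),get_wrist_force())
ctrl.move_l([x,y,.21],feed=.12)
print(get_opening(),get_wrist_force(),get_moment(),get_clock())
bx,by,bw=.5785,-.229,.0731
ctrl.move_l([bx,by,.20],down(bw+k),feed=.12)
print(get_tcp_pos(),get_clock())
a=[cv2.cvtColor(eyes.snapshot(n),cv2.COLOR_RGB2BGR) for n in("top","scene")]
cv2.imwrite("pics/top1.png",cv2.resize(a[0][170:310,340:510],None,fx=4,fy=4,interpolation=2))
cv2.imwrite("pics/scene1.png",cv2.resize(a[1][230:380,305:475],None,fx=4,fy=4,interpolation=2))
E
python3 g.py
```

```text
[ 0.5778 -0.2296  0.0676] [[0.4, 0.1], [0.2, 0.4], [0.0, -0.2], [0.3, 0.4], [-0.5, 0.4], [-0.0, -0.2], [0.4, -0.4], [0.4, -1.1]]
k 3.141592653589793 [-0.2   0.05  1.74 -0.    1.35 -1.51]
[ 0.49813645 -0.01541433  0.09379737] 3.7417
0.20019807424015676 78.29355597496033 [-1.58227855 -1.25306926  2.39683914]
0.1983093430089251 [-0.01949806  0.70206956 -3.76142982] [-0.00162092  0.03811793 -0.06528315] 5.4917
[ 0.57840674 -0.22845316  0.20006333] 7.55
```

View pics/scene1.png

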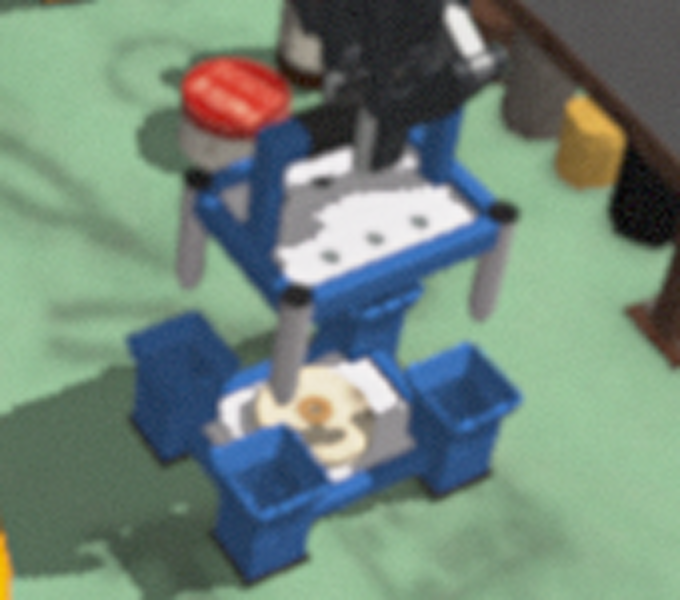

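View pics/top1.png

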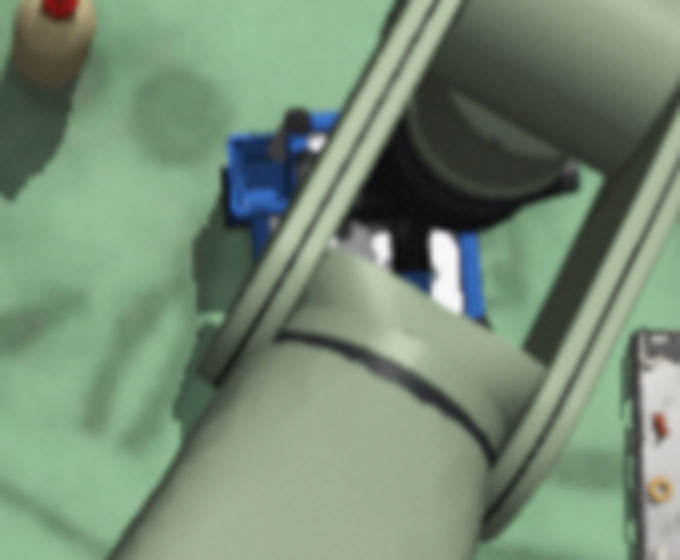

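Scene crop: caps at (199,178), (296,295), (503,213); feet at (188,285), (285,403), (482,318). The tier is held and looks roughly level. I'll fit its full pose against the base.

```bash
cat > f.py <<'E'
from h import *
from scipy.spatial.transform import Rotation as R
A,B=.055,.04
P=np.array([(-A,B,.068),(-A,-B,.068),(A,-B,.068),(-A,B,.002),(-A,-B,.002),(A,-B,.002)])
u=(np.array([(199,178),(296,295),(503,213),(188,283),(285,400),(482,316)])+.5)/4-.5+[305,230]
f=lambda p:(proj("scene",R.from_rotvec(p[3:]).apply(P)+p[:3])-u).ravel()
p0=[.5784,-.2285,.1063,0,0,.073]
print(np.round(f(np.array(p0)).reshape(-1,2),1).tolist())
r=least_squares(f,p0);print(np.round(r.x,4),np.round(r.fun,1))
g=lambda p:f(np.r_[p[:2],.1063,0,0,p[2]])
r=least_squares(g,[.578,-.228,.07]);print(np.round(r.x,4),np.round(r.fun,1))
# base from the scene camera alone, for a same-camera comparison
bs=("scene",[(-A,B),(A,B),(A,-B),(-A,-B)],.062,S([(345,347),(529,276),(622,384),(430,470)]))
print(fit([bs],[.578,-.229,.07])[0])
E
python3 f.py
```

```text
[[0.3, 0.1], [0.8, 0.0], [0.6, -0.1], [0.4, -0.5], [-0.5, -0.5], [-0.5, -0.4]]
[ 0.5769 -0.231   0.1081 -0.0147 -0.0034  0.0676] [-0.2  0.4  0.2 -0.   0.5 -0.2  0.4  0.1 -0.7 -0.2 -0.2 -0.1]
[ 0.5778 -0.2289  0.0729] [ 0.1  0.4  0.6  0.3  0.4  0.1  0.3 -0.3 -0.7 -0.3 -0.6 -0.2]
[ 0.57722481 -0.2302832   0.06196011]
```

Aligned within about 1.5 mm, level within 1°. Lowering now.

```bash
python3 - <<'E'
from h import *
k=float(np.load("k.npy"));x,y,w=.578,-.2295,.070
print(ctrl.move_l([x,y,.16],down(w+k),feed=.08,contact_N=10),get_tcp_pos(),get_wrist_force())
print(ctrl.move_l([x,y,.130],feed=.05,contact_N=10),get_tcp_pos(),get_wrist_force())
print(ctrl.move_l([x,y,.119],feed=.02,contact_N=8),get_tcp_pos(),get_wrist_force(),get_moment(),get_clock())
E
```

```text
False [ 0.57791671 -0.22949492  0.15959192] [ 0.06519371 -0.23469806 -3.79472265]
False [ 0.57812169 -0.22953565  0.12998965] [ 0.22199074  0.10094737 -3.67302224]
True [ 0.5784694  -0.23019141  0.12309535] [ 0.55088884 -1.0837828   5.32454921] [ 0.09898248  0.10219844 -0.00129745] 9.4833
```

Contact came at the expected seated height (0.1231 against 0.1238 predicted). I'll release, retreat and check.

```bash
python3 - <<'E'
from h import *
eoat.grip(1.0)
ctrl.move_l([.5785,-.230,.25],feed=.15)
ctrl.movep([.45,.15,.30],down(float(np.load("k.npy"))))
print(get_opening(),get_wrist_force(),get_clock())
a=[cv2.resize(cv2.cvtColor(eyes.snapshot(n),cv2.COLOR_RGB2BGR)[r:r+130,c:c+130],None,fx=3,fy=3,interpolation=2) for n,r,c in(("top",175,360),("scene",245,320))]
cv2.imwrite("pics/end.png",np.hstack(a))
E
```

```text
1.0009308524386644 [0.02113146 0.55285504 0.5268479 ] 12.6583
```

View pics/end.png

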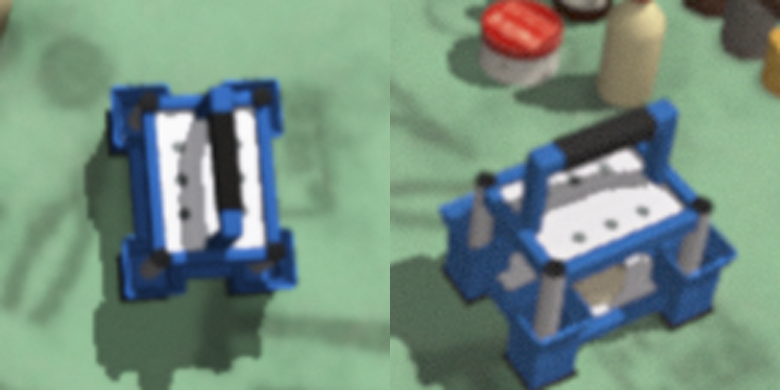

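All four posts are in the sockets. Top crop caps: (148,98), (262,92), (160,258), (277,250). Scene crop caps: (95,180), (163,268), (313,205). One numeric check of height and level.

```bash
python3 - <<'E'
from h import *
from scipy.spatial.transform import Rotation as R
A,B=.055,.04
P=np.array([(A,B,0),(A,-B,0),(-A,B,0),(-A,-B,0)])
ut=(np.array([(148,98),(262,92),(160,258),(277,250)])+.5)/3-.5+[360,175]
us=(np.array([(95,180),(163,268),(313,205)])+.5)/3-.5+[320,245]
def f(p):
    X=R.from_rotvec(p[3:]).apply(P)+p[:3]
    return np.r_[(proj("top",X)-ut).ravel(),(proj("scene",X[[2,3,1]])-us).ravel()]
r=least_squares(f,[.578,-.229,.098,0,0,.07]);print(np.round(r.x,4),np.round(r.fun,1))
E
```

```text
[ 0.5796 -0.2289  0.096   0.0049 -0.0244  0.0657] [ 0.3  1.  -0.2  1.4  0.1 -0.4 -1.   0.5  0.9 -0.1  1.  -0.   0.3 -0.6]
```

```bash
python3 -c "
from rig import *
print(ctrl.hand_in())"
```

```text
the job is handed in; nothing more can be done
None
```

The blue tier is on the blue base with all four posts in their sockets, seated at the expected height and level to within measurement error (about 1.4°); released and handed in at about 13 s.

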